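Let the steamer lift down on its pawl and unload it

TASK

A lidded bamboo steamer stands clamped on a small ratchet lift. Lift the red pawl lever and keep it up so that the crank runs back slowly and the platform sinks; let the pawl drop in again so that the lift stays stopped with its yellow pointer inside the red band on the mast. Then swing the orange clamp arm up past its hold-open point, take the steamer off by the handle on its lid and set it down gently, upright and flat in the steel tray, leaving the clamp open, the pointer in the band and the other things on the table undisturbed.

Things in the scene. Friction and masses are not known exactly. Their poses are not given: they have to be found in the camera images.
- hoist: the ratchet lift, fixed on the table: grey base 340 x 240 mm, steel mast 40 x 40 mm, 430 mm high, at its back (axis at x 125, y 70 mm); blue bearing plate with ratchet wheel (centre 100, -90, 150 mm), crank and pawl on its right. Origin on the table; x from its front to the mast (away from the robot within 10 degrees), y to its left, z up
- pawl (a joint): pawl lever: 0 = dropped in (level), grows as its front end is lifted, stop 0.42 rad. Clear of the teeth from 0.15 rad; 0.2 to 0.3 is good. Weight and a spring drop it at once when let go (2 to 3 N to lift). It only stops sinking; the crank can be wound up past it (10 N). Teeth are 13 mm of platform travel apart: once let go, the platform sinks at most one tooth more
- pawl_grip (a point): middle of the red grip at the front end of the pawl lever; the grip is a level bar 14 mm wide (along the lift's y), 16 mm high; it reaches 17 mm further to the front of this point and 43 mm to the back. It moves with the lever.
- hood_edge (a point): middle of the front edge of the clear plastic hood (aluminium edge strip), on its underside, 300 mm above the table. The hood is a plate 6 mm thick, 120 mm wide, 210 mm long, above pawl and wheel: it overhangs the lever, so come from the front with the tool leaning about 40 degrees (fingers forward and down); nothing stands in front of the lever
- pawl_pivot (a point): point on the pawl's hinge axis (parallel to the lift's y), 183 mm behind the grip point, at the same height while the pawl is down
- crank (a joint): crank on the ratchet wheel's shaft (parallel to the lift's y), right of the wheel: arm 75 mm, black handle pin 22 mm thick, 70 mm long. Grows as the platform sinks, 40 rad per metre. It turns back by itself; stay clear: it sweeps the space 125 to 210 mm to the right of the lift's origin, within 90 mm of the wheel's axis
- carriage (a joint): how far the platform has sunk, m: 0 at the start (platform's top 210 mm above the table), stop at 0.165. With the pawl up it sinks by its own weight at about 14 to 19 mm/s, held back by a damper.
- platform (a point): middle of the top face of the lift's steel platform, under the steamer at the start; the platform carries the clamp and sinks straight down; x, y, z axes as the lift's
- pointer (a point): tip line of the yellow pointer on the platform's carriage, beside the mast, 70 mm above the platform's top face; sinks with the platform
- band: red band round the mast, 36 mm high, origin at the middle of its height (band = origin plus and minus 18 mm). 60 to 120 mm below the pointer at the start; it does not move.
- clamp (a joint): clamp arm on the platform: about 0 = foot pressed on the steamer's lid, grows as it swings up and back towards the mast, stop at 1.35 rad (nearly upright). Sprung over centre: below about 0.85 rad it pulls shut (4 N at the grip to start), beyond it flies open and stays at the stop
- clamp_grip (a point): middle of the orange grip that stands up from the free end of the clamp arm, over the back part of the lid: 16 mm (lift's x) by 14 mm (lift's y), 38 mm high, this point 54 mm above the lid's top face and 15 mm under the grip's top. Moves with the arm.
- clamp_pivot (a point): point on the clamp's hinge axis (parallel to the lift's y), at the shut clamp 84 mm behind and 28 mm below the grip point. Moves with the platform.
- steamer_handle (a point): middle of the wooden handle bar on the lid of the steamer: bar 62 mm long along the steamer's x, 14 mm wide, 14 mm high, underside 25 mm above the lid, 117 mm above the steamer's underside. Steamer and lid are one piece of about 0.4 kg.
- steamer_mid (a point): centre of the steamer's drum (150 mm across, 85 mm high to the lid's top face), 42.5 mm above its underside; z axis up when it stands upright
- tray_in (a point): centre of the inner floor of the shallow steel tray (220 x 220 mm, rim 22 mm high, wall 4 mm, floor 4 to 5 mm above the table), fixed on the table to the left of the lift
- flour_tin: bystander: an open aluminium tin, 100 mm across and 75 mm high; origin under its middle
- oil_bottle: bystander: an amber oil bottle, 68 mm across and 190 mm high; origin under its middle
- bowl: bystander: a white bowl, 120 mm across and 55 mm high; origin under its middle
- steamer: the steamer as a whole, origin under its middle, on its underside (used by the rules for speed and contact)
- tray: the tray as a whole, origin under its middle on the table (used by the rules for contact)
Not all that is in view belongs to the job. What is shaped like the steamer but blue is not meant.

How it is judged:
By the outcome, as a careful person would: the job done as asked, in the order asked, and still so for the second after the job is handed in, with the robot touching nothing.
It also fails if it takes over 69 s, if anything falls off the work surface, if the arm or the gripper's body presses on something with over 40 N, if the wrist force passes 120 N, or if a joint passes its speed limit or range.

ROBOT

A 6-joint arm with a two-finger parallel gripper is mounted at the origin on the work surface. World frame = base frame: x ahead of the robot, y to its left, z up, the work surface at z = 0. Lengths are in m, angles in rad, forces in N, time in s.
With the tool pointing down it reaches from about 0.225 to 0.875 m from the base axis. Payload 3.4 kg.
Tool frame: the origin (TCP) lies midway between the tips of the shut fingers; the grasp point (between the pads) lies 19 mm behind it (env.grip_depth is the distance from the TCP to the grasp point, in m); z points along the fingers, y is the line along which they close (so a half turn about z gives the same grasp; the last joint's range is limited). The gripper opens to 85 mm and grips with 20 to 120 N. Pads are 22 mm wide; open, the fingers measure 114 mm over their backs; the gripper's body (76 mm by 85 mm) begins 54 mm behind the grasp point. The pads swing forward as they close: fully open they stand 13 mm farther back than shut.
Start: joints at [1.011, 0.276, 1.505, -0, 1.361, -0.121], TCP at [0.244, 0.521, 0.231] pointing down, gripper open.
Joint ranges: [-2.89, 2.89], [-0.75, 2.08], [0.22, 2.7], [-1.18, 4.32], [0.11, 2.71], [-2.7, 2.7]. Speed limits (rad/s): [2.57, 2.57, 3.14, 3.14, 3.14, 3.14].

INTERFACE

Orientations are given as [roll, pitch, yaw] about the fixed x, y, z axes, in that order (R = Rz(yaw) Ry(pitch) Rx(roll)).
In Python, from cell import env gives the robot as it stands.
- The arm moves only by the shell command python3 -m handwheel 'ROWS' [FORCE]. ROWS is JSON, a list that holds one entry, the list of rows, each a list of 5 numbers: the finger opening in mm, from 0 to 85.4, then the shift along the tool's x, y, z in mm, then the turn about the tool's z in rad. In form: [[[jaw, x, y, z, roll], ...]]. A call has 1 to 20 rows; each row is the pose to reach, as a shift and turn from the pose commanded when the call began, along the tool's axes at that moment; what a row does not reach only later rows make up. A row lasts 1/10 s, in which the tool goes at most 50 mm and 8.59 degrees, less where a joint would pass 70% of its speed; a pose out of reach is approached as far as the arm can. A call with a gripper value outside its range is refused whole. The fingers move at their own pace and stop on an object; FORCE is the grip in N (left out, the last holds). Time passes only in rows, so rows that repeat a pose let the fingers close. It gives the time, the measured TCP pose, the force, the opening and the grip force at its end, in the units of the state.
- env.observe(): the state, without advancing time (a new reading comes with each control period).
- env.camera(name): name is "scene" or "top" or "wrist"; returns the picture (400x640x3 uint8, red, green, blue); there is no depth.
- env.camera_model(name): a dict with "fx", "fy", "cx", "cy" (pixels), "pose" (4x4, takes a point from camera to world coordinates); the wrist camera has in their place "T_tool_cam" (4x4, takes a point from camera to tool coordinates, whose origin is the TCP and whose axes are the flange's). Camera axes: x right, y down, z forward; pixel columns grow to the right and rows downward; lengths in m; the calibration is good to about 2 mm. A picture is of the moment at which its call begins: read the wrist's pose just before it. camera_model takes no time and is no camera call.
- env.sign_off(): hands the job in; it is judged then, once.
The state is a dict: "t": time; "joint_positions": joint angles; "qvel": joint speeds; "joint_efforts": joint torques, N m; "tool_pos": TCP position; "orientation": TCP orientation; "ft_force": force on the tool from outside, world axes, zero at the start; "moment": the same for the moment, N m; "width": finger opening in m; "grasp_force": force on a finger pad.
Only numpy, scipy, OpenCV 4.12 (cv2) and the standard library are available. Lean on these libraries where they do the work, as an engineer would, in place of code of your own. Each camera call takes 0.05 s, during which the arm holds its last target. There are 200 camera calls.

## Working session

There is one attempt and no reset: what is moved stays moved. The work goes in short steps, Python scripts to look and compute and a shell command to move; the robot and the scene stay as the last step left them, time stands still between calls to the robot, and variables do not carry over. Pictures are saved under pics/ and viewed, at most 10 in all, crops included, and the job is handed in when it is done.

```bash
ls; mkdir -p pics; python3 - <<'E'
from cell import env
import cv2,numpy as np
s=env.observe();print({k:np.round(v,3).tolist() for k,v in s.items()}, env.grip_depth)
for n in("scene","top"):
    im=env.camera(n);cv2.imwrite(f"pics/{n}0.png",im[:,:,::-1])
    m=env.camera_model(n);print(n,m["fx"],m["fy"],m["cx"],m["cy"],np.round(m["pose"],3).tolist())
print(env.camera_model("wrist"))
E
```

```text
pics
{'t': 0.0, 'joint_positions': [1.011, 0.277, 1.506, 0.0, 1.361, -0.121], 'qvel': [-0.001, 0.001, -0.001, 0.0, -0.001, 0.0], 'joint_efforts': [0.002, -41.678, -24.581, 0.0, 0.011, 0.0], 'tool_pos': [0.244, 0.52, 0.23], 'orientation': [-3.14, -0.0, 2.703], 'ft_force': [0.211, 0.013, -0.05], 'moment': [-0.009, 0.026, 0.039], 'grasp_force': 0.0, 'width': 0.085} 0.0187
scene 441.30241958311154 441.30241958311154 319.5879529037079 196.59152145533307 [[0.366, 0.643, -0.672, 1.347], [0.931, -0.257, 0.26, -0.355], [-0.006, -0.721, -0.693, 0.972], [0.0, 0.0, 0.0, 1.0]]
top 394.83391046181066 394.83391046181066 322.2268721061189 194.74643863478477 [[0.025, -0.992, 0.12, 0.435], [-1.0, -0.027, -0.01, -0.052], [0.014, -0.12, -0.993, 1.458], [0.0, 0.0, 0.0, 1.0]]
{'fx': 324.45494756035407, 'fy': 324.45494756035407, 'cx': 323.4632702808213, 'cy': 196.67690542814995, 'T_tool_cam': array([[-1.62713411e-03, -9.47675324e-01, -3.19231629e-01,
         8.36296267e-02],
       [ 9.99998670e-01, -1.57870148e-03, -4.10471559e-04,
        -7.47147155e-04],
       [-1.14977677e-04, -3.19231872e-01,  9.47676632e-01,
        -1.42034480e-01],
       [ 0.00000000e+00,  0.00000000e+00,  0.00000000e+00,
         1.00000000e+00]])}
```

View pics/scene0.png

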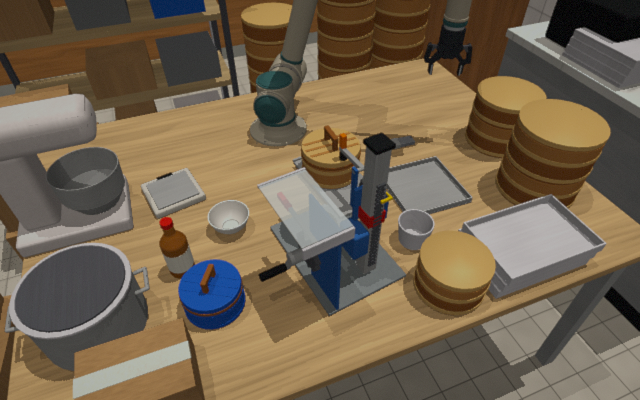

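View pics/top0.png

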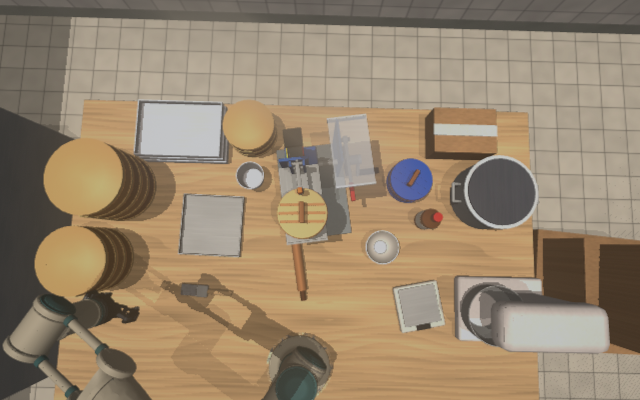

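```bash
python3 - <<'E'
import cv2
a=cv2.imread("pics/top0.png")[100:250,230:400];cv2.imwrite("pics/c1.png",cv2.resize(a,None,fx=4,fy=4,interpolation=2))
a=cv2.imread("pics/scene0.png")[120:310,250:450];cv2.imwrite("pics/c2.png",cv2.resize(a,None,fx=3,fy=3,interpolation=2))
E
```

```text
(no output)
```

View pics/c1.png

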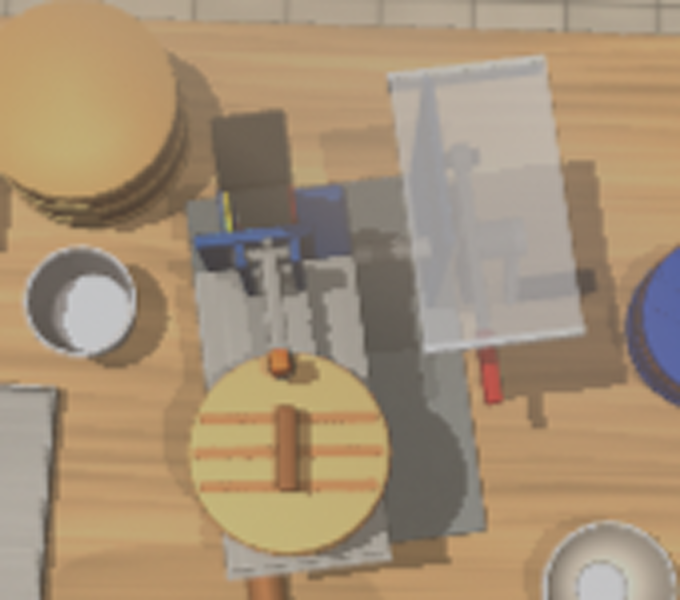

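View pics/c2.png

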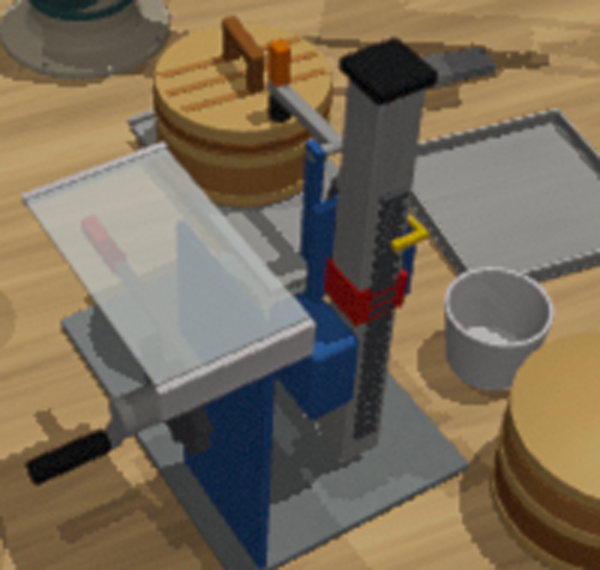

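```bash
cat > h.py <<'E'
import numpy as np,cv2
from scipy.spatial.transform import Rotation as Rn
from cell import env
def cam(n,s=None):
    m=env.camera_model(n)
    if n=="wrist":
        T=np.eye(4);T[:3,:3]=Rn.from_euler("xyz",s["orientation"]).as_matrix();T[:3,3]=s["tool_pos"]
        P=T@m["T_tool_cam"]
    else:P=np.array(m["pose"])
    return m,P
def ray(c,uv):
    m,P=c;d=P[:3,:3]@np.array([(uv[0]-m["cx"])/m["fx"],(uv[1]-m["cy"])/m["fy"],1]);return P[:3,3],d/np.linalg.norm(d)
def onz(c,uv,z):
    o,d=ray(c,uv);return o+d*(z-o[2])/d[2]
def tri(c1,a,c2,b):
    o,d=ray(c1,a);p,e=ray(c2,b)
    t=np.linalg.lstsq(np.c_[d,-e],p-o,rcond=None)[0];q=o+d*t[0];r=p+e*t[1]
    return (q+r)/2,np.linalg.norm(q-r)
def proj(c,p):
    m,P=c;q=P[:3,:3].T@(np.array(p)-P[:3,3]);return np.array([m["fx"]*q[0]/q[2]+m["cx"],m["fy"]*q[1]/q[2]+m["cy"]])
T=cam("top");S=cam("scene")
def tc(u,v):return (230+u/4-.4,100+v/4-.4)
def sc(u,v):return (250+u/3-.3,120+v/3-.3)
np.set_printoptions(precision=4,suppress=True)
E
python3 - <<'E'
from h import *
for n,u,v,z in [("hoodFL",425,352,.306),("hoodFR",583,332,.306),("hoodBL",388,75,.306),("hoodBR",545,57,.306),("lidC",290,452,.295),("hF",288,490,.334),("hB",287,405,.334),("clampTop",280,354,.364),("baseFR",485,530,.01),("baseBL",188,203,.01),("platFL",228,578,.21),("platFR",391,560,.21),("mastBL",213,120,.43),("mastBR",285,111,.43),("mastFL",222,195,.43)]:
    print(n,onz(T,tc(u,v),z))
print("grip front",tri(T,tc(492,402),S,sc(88,220)))
print("lid via scene",onz(S,sc(243,62),.295), "clamptop", onz(S,sc(279,42),.364))
print("handle tri",tri(T,tc(287,448),S,sc(243,48)),"clamp tri",tri(T,tc(280,352),S,sc(279,43)))
print("tray",[onz(T,p,.022) for p in [(187,195),(244,195),(182,252),(242,256)]])
print("tin",onz(T,tc(80,301),.075),"bowl",onz(T,(382,246),.055),"oil",onz(T,(437,216),.19),onz(S,(167,224),.19),"blue",onz(T,(412,180),.1),"bat",onz(T,(194,290),.02),onz(T,(298,246),.03),onz(T,(303,298),.03))
E
```

```text
hoodFL [ 0.5963 -0.1041  0.306 ]
hoodFR [ 0.6143 -0.2205  0.306 ]
hoodBL [ 0.8058 -0.0718  0.306 ]
hoodBR [ 0.8233 -0.1899  0.306 ]
lidC [ 0.5207 -0.0066  0.295 ]
hF [ 0.4908 -0.0076  0.334 ]
hB [ 0.5514 -0.005   0.334 ]
clampTop [ 0.584  -0.0002  0.364 ]
baseFR [ 0.4751 -0.1757  0.01  ]
baseBL [0.7724 0.1071 0.01  ]
platFL [0.4269 0.0421 0.21  ]
platFR [ 0.4442 -0.0852  0.21  ]
mastBL [0.7314 0.0464 0.43  ]
mastBR [ 0.739  -0.0014  0.43  ]
mastFL [0.6804 0.0385 0.43  ]
grip front (array([ 0.5698, -0.1616,  0.2209]), np.float64(2.0644459320270387e-05))
lid via scene [0.509  0.0012 0.295 ] clamptop [0.581  0.0008 0.364 ]
handle tri (array([ 0.5219, -0.0049,  0.3199]), np.float64(0.0009022099579296228)) clamp tri (array([ 0.5849, -0.0006,  0.3661]), np.float64(0.0007411695688322266))
tray [array([0.5942, 0.4253, 0.022 ]), array([0.5998, 0.2182, 0.022 ]), array([0.3883, 0.4296, 0.022 ]), array([0.3795, 0.2146, 0.022 ])]
tin [0.666  0.1919 0.075 ] bowl [ 0.4278 -0.2827  0.055 ] oil [ 0.5289 -0.4377  0.19  ] [ 0.5412 -0.4372  0.19  ] blue [ 0.6591 -0.3787  0.1   ] bat [0.256  0.3789 0.02  ] [0.4201 0.0147 0.03  ] [ 0.2387 -0.0088  0.03  ]
```

```bash
python3 -m handwheel '[[[0,-312,-406,-350,-0.59],[0,-312,-406,-350,-0.59],[0,-312,-406,-350,-0.59],[0,-312,-406,-350,-0.59],[0,-312,-406,-350,-0.59],[0,-312,-406,-350,-0.59],[0,-312,-406,-350,-0.59],[0,-312,-406,-350,-0.59],[0,-312,-406,-350,-0.59],[0,-312,-406,-350,-0.59],[0,-312,-406,-350,-0.59],[0,-312,-406,-350,-0.59],[0,-312,-406,-350,-0.59],[0,-312,-406,-350,-0.59]]]' 40; python3 - <<'E'
from h import *
s=env.observe();print({k:np.round(s[k],3) for k in("t","tool_pos","orientation","joint_positions")})
print("cap",tri(T,tc(252,152),S,sc(388,70)))
print("pointer",tri(T,tc(227,212),S,sc(418,238)))
x=np.array([.988,.152,0]);y=np.array([-.152,.988,0])
for M in (np.array([.711,.019,0]),np.array([.715,.021,0])):
    c=M+.021*x-.021*y
    for n,uv in(("bandtop",sc(365,291)),("bandbot",sc(362,322)),("captop",sc(385,100))):
        o,d=ray(S,uv);k=np.dot(c[:2]-o[:2],d[:2])/np.dot(d[:2],d[:2]);print(n,o+k*d,c)
im=cv2.imread("pics/scene0.png");h=cv2.cvtColor(im,cv2.COLOR_BGR2HSV)
for n,m in(("Y",(h[...,0]>22)&(h[...,0]<34)&(h[...,1]>170)&(h[...,2]>120)),("R",((h[...,0]<5)|(h[...,0]>174))&(h[...,1]>170)&(h[...,2]>70))):
    m[:, :340]=0;m[:, 420:]=0;m[:180]=0;m[240:]=0
    v,u=np.nonzero(m);print(n,len(v),u.min(),u.max(),v.min(),v.max(),u.mean(),v.mean())
E
```

```text
t: 1.5
tool_pos: [0.3554, 0.0184, 0.582]
orientation: [-3.141, 0.002, -2.995]
ft_force: [-0.1, 0.5, 0.2]
width: -0.0002
grasp_force: 0.0
{'t': np.float64(1.5), 'tool_pos': array([0.355, 0.018, 0.582]), 'orientation': array([-3.141,  0.002, -2.995]), 'joint_positions': array([-0.144, -0.058,  1.047, -0.001,  2.151, -1.861])}
cap (array([0.7127, 0.0212, 0.4229]), np.float64(0.0023159055265819274))
pointer (array([0.7134, 0.0568, 0.2499]), np.float64(0.014831728794373035))
bandtop [0.7388 0.0079 0.2348] [0.7349 0.0014 0.    ]
bandbot [0.7389 0.0082 0.1996] [0.7349 0.0014 0.    ]
captop [0.7385 0.0074 0.4201] [0.7349 0.0014 0.    ]
bandtop [0.7409 0.0067 0.2373] [0.7389 0.0034 0.    ]
bandbot [0.741  0.0069 0.2022] [0.7389 0.0034 0.    ]
captop [0.7405 0.0061 0.422 ] [0.7389 0.0034 0.    ]
Y 47 381 392 192 202 386.6170212765957 198.0
R 215 359 385 206 228 368.78139534883724 217.71162790697673
```

```bash
python3 -m handwheel '[[[0,-750,0,0,0],[0,-750,0,0,0],[0,-750,0,0,0],[0,-750,0,0,0],[0,-750,0,0,0],[0,-750,0,0,0],[0,-750,0,0,0],[0,-750,0,0,0],[0,-750,0,0,0],[0,-750,0,0,0],[0,-750,0,0,0],[0,-750,0,0,0],[0,-750,0,0,0],[0,-750,0,0,0]]]'; python3 - <<'E'
from h import *
s=env.observe();print({k:np.round(s[k],3) for k in("t","tool_pos","orientation","joint_positions")})
E
```

```text
t: 2.9
tool_pos: [0.8056, 0.0949, 0.4406]
orientation: [-3.14, 0.036, -2.99]
ft_force: [0.0, -0.8, -0.4]
width: 0.0004
grasp_force: 0.0
{'t': np.float64(2.9), 'tool_pos': array([0.806, 0.095, 0.441]), 'orientation': array([-3.14 ,  0.036, -2.99 ]), 'joint_positions': array([ 0.03 ,  0.725,  0.222,  0.004,  2.158, -1.69 ])}
```

```bash
python3 -m handwheel '[[[0,-300,0,-300,0],[0,-300,0,-300,0],[0,-300,0,-300,0],[0,-300,0,-300,0],[0,-300,0,-300,0],[0,-300,0,-300,0]]]'; python3 - <<'E'
from h import *
s=env.observe();print({k:np.round(s[k],3) for k in("t","tool_pos","orientation","joint_positions")})
E
```

```text
t: 3.5
tool_pos: [0.7987, 0.0988, 0.4659]
orientation: [-3.139, 0.077, -2.99]
ft_force: [-0.0, 0.8, 0.1]
width: 0.0002
grasp_force: 0.0
{'t': np.float64(3.5), 'tool_pos': array([0.799, 0.099, 0.466]), 'orientation': array([-3.139,  0.077, -2.99 ]), 'joint_positions': array([ 0.034,  0.695,  0.221,  0.008,  2.15 , -1.684])}
```

```bash
for i in 1; do python3 -m handwheel '[[[0,-300,0,-300,0]]]'|egrep 'pos|ori'; python3 -m handwheel '[[[0,-300,0,-300,0],[0,-300,0,-300,0]]]'|egrep 'pos|ori';  python3 -m handwheel '[[[0,-300,0,0,0]]]'|egrep 'pos|ori';  python3 -m handwheel '[[[0,0,0,-300,0]]]'|egrep 'pos|ori'; done
```

```text
tool_pos: [0.8025, 0.1001, 0.4738]
orientation: [-3.139, 0.105, -2.99]
tool_pos: [0.8011, 0.102, 0.494]
orientation: [-3.137, 0.148, -2.99]
tool_pos: [0.8238, 0.1062, 0.4827]
orientation: [-3.136, 0.178, -2.99]
tool_pos: [0.807, 0.1035, 0.4959]
orientation: [-3.139, 0.171, -2.99]
```

```bash
f(){ egrep 'pos|ori'|tr '\n' ' ';echo; }
python3 -m handwheel '[[[0,-300,0,-300,0]]]'|f
python3 -m handwheel '[[[0,-300,0,-200,0]]]'|f
python3 -m handwheel '[[[0,-300,0,-200,0]]]'|f
python3 -m handwheel '[[[0,-300,0,-200,0]]]'|f
python3 -m handwheel '[[[0,-300,0,-200,0]]]'|f
python3 -m handwheel '[[[0,-300,0,-200,0]]]'|f
python3 -m handwheel '[[[0,-300,0,-200,0]]]'|f
python3 -m handwheel '[[[0,-300,0,-200,0]]]'|f
python3 -m handwheel '[[[0,-300,0,-200,0]]]'|f
python3 -m handwheel '[[[0,-300,0,-200,0]]]'|f
```

```text
tool_pos: [0.8021, 0.104, 0.5253] orientation: [-3.135, 0.224, -2.99] 
tool_pos: [0.8088, 0.106, 0.5351] orientation: [-3.134, 0.262, -2.989] 
tool_pos: [0.8161, 0.1078, 0.542] orientation: [-3.134, 0.294, -2.989] 
tool_pos: [0.8218, 0.1093, 0.5504] orientation: [-3.133, 0.326, -2.989] 
tool_pos: [0.8263, 0.1107, 0.5604] orientation: [-3.133, 0.359, -2.989] 
tool_pos: [0.8297, 0.1119, 0.572] orientation: [-3.132, 0.392, -2.988] 
tool_pos: [0.8322, 0.113, 0.5846] orientation: [-3.131, 0.426, -2.988] 
tool_pos: [0.8338, 0.1139, 0.5983] orientation: [-3.13, 0.46, -2.987] 
tool_pos: [0.8345, 0.1147, 0.6128] orientation: [-3.13, 0.494, -2.987] 
tool_pos: [0.8344, 0.1154, 0.628] orientation: [-3.129, 0.529, -2.987]
```

```bash
f(){ egrep 'pos|ori'|tr '\n' ' ';echo; }
python3 -m handwheel '[[[0,-300,0,-200,0]]]'|f
python3 -m handwheel '[[[0,-300,0,-200,0]]]'|f
python3 -m handwheel '[[[0,-300,0,-200,0]]]'|f
python3 -m handwheel '[[[0,-300,0,-200,0]]]'|f
python3 -m handwheel '[[[0,-300,0,-200,0]]]'|f
cat >> h.py <<'E'
def mv(w):
    s=env.observe();R=Rn.from_euler("xyz",s["orientation"]).as_matrix()
    print("t",s["t"],"pos",s["tool_pos"],"lean",np.degrees(np.arccos(-R[2,2])),"rows for",w,R.T@(np.array(w)-s["tool_pos"])*1000,"z_t",R[:,2],"y_t",R[:,1])
E
python3 - <<'E'
from h import *
mv([.45,-.15,.45]);mv([.43,-.18,.30])
E
```

```text
tool_pos: [0.8333, 0.1159, 0.6438] orientation: [-3.128, 0.563, -2.986] 
tool_pos: [0.8313, 0.1163, 0.6602] orientation: [-3.127, 0.597, -2.986] 
tool_pos: [0.8285, 0.1166, 0.6772] orientation: [-3.126, 0.631, -2.985] 
tool_pos: [0.8246, 0.1167, 0.6946] orientation: [-3.126, 0.665, -2.984] 
tool_pos: [0.8199, 0.1166, 0.7125] orientation: [-3.125, 0.699, -2.983] 
t 5.5 pos [0.8199 0.1166 0.7125] lean 40.04288776999107 rows for [0.45, -0.15, 0.45] [ 480.6722 -206.0127  -57.5109] z_t [ 0.6378  0.0846 -0.7656] y_t [-0.1468  0.9891 -0.0129]
t 5.5 pos [0.8199 0.1166 0.7125] lean 40.04288776999107 rows for [0.43, -0.18, 0.3] [ 595.8965 -230.8154   42.029 ] z_t [ 0.6378  0.0846 -0.7656] y_t [-0.1468  0.9891 -0.0129]
```

```bash
python3 -m handwheel '[[[40,480,-206,-58,0],[40,480,-206,-58,0],[40,480,-206,-58,0],[40,480,-206,-58,0],[40,480,-206,-58,0],[40,480,-206,-58,0],[40,480,-206,-58,0],[40,480,-206,-58,0],[40,480,-206,-58,0],[40,480,-206,-58,0],[40,480,-206,-58,0],[40,480,-206,-58,0]]]'; python3 - <<'E'
from h import *
s=env.observe();im=env.camera("wrist");cv2.imwrite("pics/w1.png",im[:,:,::-1]);c=cam("wrist",s)
mv([.526,-.167,.275])
print("expect gripfront",proj(c,[.5698,-.1616,.213]),"hood front",proj(c,[.5963,-.1041,.3]),proj(c,[.6143,-.2205,.3]))
E
```

```text
t: 6.7
tool_pos: [0.4452, -0.1541, 0.4463]
orientation: [-3.131, 0.69, -3.003]
ft_force: [-0.2, 0.7, 0.4]
width: 0.0402
grasp_force: 0.0
t 6.75 pos [ 0.4477 -0.1527  0.4491] lean 39.81271201914153 rows for [0.526, -0.167, 0.275] [ 53.589  -22.906  182.4022] z_t [ 0.6354  0.0792 -0.7681] y_t [-0.1382  0.9903 -0.0122]
expect gripfront [305.352  113.3067] hood front [350.5657 189.6722] [248.5007 190.244 ]
```

View pics/w1.png

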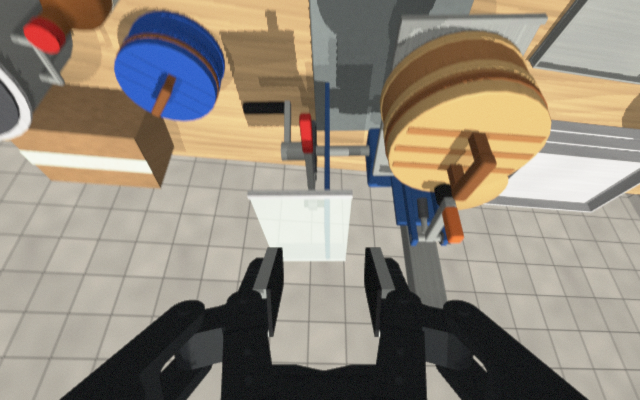

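```bash
python3 - <<'E'
from h import *
print(tri(T,tc(437,340),S,sc(180,222)))
s=env.observe();c=cam("wrist",s)
for z in(.01,.1,.2,.29):print(onz(c,(327,85),z),onz(c,(327,185),z),onz(c,(306,113),z))
h=cv2.cvtColor(cv2.imread("pics/w1.png"),cv2.COLOR_BGR2HSV)[:240,290:345]
m=(h[...,0]>100)&(h[...,0]<125)&(h[...,1]>120);v,u=np.nonzero(m);print(u.min()+290,u.max()+290,v.min(),v.max())
m=((h[...,0]<6)|(h[...,0]>174))&(h[...,1]>150);v,u=np.nonzero(m);print(u.min()+290,u.max()+290,v.min(),v.max(),u[v<125].mean()+290)
E
```

```text
(array([ 0.618 , -0.1076,  0.2416]), np.float64(0.018032108534846696))
[ 0.6966 -0.1171  0.01  ] [ 1.0302 -0.0679  0.01  ] [ 0.7726 -0.1495  0.01  ]
[ 0.6233 -0.1273  0.1   ] [ 0.8963 -0.0871  0.1   ] [ 0.6855 -0.1539  0.1   ]
[ 0.5418 -0.1387  0.2   ] [ 0.7475 -0.1084  0.2   ] [ 0.5887 -0.1587  0.2   ]
[ 0.4685 -0.1489  0.29  ] [ 0.6136 -0.1275  0.29  ] [ 0.5016 -0.163   0.29  ]
325 328 83 187
299 312 114 152 304.9105691056911
```

```bash
python3 -m handwheel '[[[36,54,-23,182,0],[36,54,-23,182,0],[36,54,-23,182,0],[36,54,-23,182,0],[36,54,-23,182,0],[36,54,-23,210,0],[36,54,-23,240,0],[36,54,-23,265,0],[36,54,-23,283,0],[36,54,-23,283,0],[36,54,-23,283,0]]]' 20; python3 - <<'E'
from h import *
mv([.590,-.159,.198])
s=env.observe();im=env.camera("wrist");cv2.imwrite("pics/w2.png",im[:,:,::-1]);c=cam("wrist",s)
E
```

```text
t: 7.85
tool_pos: [0.6102, -0.1401, 0.2265]
orientation: [-3.108, 0.662, -3.005]
ft_force: [1.9, 2.7, 10.5]
width: 0.0359
grasp_force: 5.2
t 7.85 pos [ 0.6102 -0.1401  0.2265] lean 37.99327840580655 rows for [0.59, -0.159, 0.198] [ 35.3667 -15.6873   9.1246] z_t [ 0.6135  0.0504 -0.7881] y_t [-0.1158  0.9929 -0.0266]
```

View pics/w2.png

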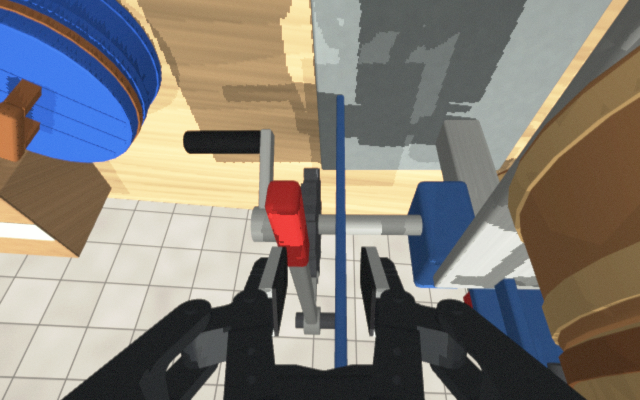

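```bash
python3 - <<'E'
from h import *
s=env.observe();print({k:np.round(s[k],3) for k in("t","tool_pos","orientation","joint_positions","qvel","ft_force","moment")})
c=cam("wrist",s);print(proj(c,[.5698,-.1616,.221]))
E
```

```text
{'t': np.float64(7.9), 'tool_pos': array([ 0.61 , -0.14 ,  0.227]), 'orientation': array([-3.108,  0.663, -3.005]), 'joint_positions': array([-0.556,  0.107,  1.947,  0.665,  0.637, -2.705]), 'qvel': array([-0.001, -0.005, -0.001,  0.004,  0.002,  0.   ]), 'ft_force': array([ 2.617,  3.234, 10.397]), 'moment': array([ 0.204, -1.113,  0.315])}
[282.3229 209.4282]
```

```bash
python3 -m handwheel '[[[36,0,0,-50,0],[36,0,0,-100,0],[36,0,-20,-150,0],[36,0,-30,-160,0.15],[36,0,-30,-160,0.3],[36,0,-30,-160,0.45],[36,0,-30,-160,0.6],[36,0,-30,-160,0.75],[36,0,-30,-160,0.9],[36,0,-30,-160,1.05],[36,0,-30,-160,1.2],[36,0,-30,-160,1.35],[36,0,-30,-160,1.5],[36,0,-30,-160,1.65],[36,0,-30,-160,1.8],[36,0,-30,-160,1.95],[36,0,-30,-160,2.1],[36,0,-30,-160,2.25],[36,0,-30,-160,2.4],[36,0,-30,-160,2.55]]]' 20;python3 -m handwheel '[[[36,0,0,0,0.15],[36,0,0,0,0.3],[36,0,0,0,0.45],[36,0,0,0,0.57],[36,0,0,0,0.57]]]'; python3 - <<'E'
from h import *
mv([.526,-.167,.275]);mv([.590,-.159,.198])
s=env.observe();print({k:np.round(s[k],3) for k in("t","orientation","joint_positions","ft_force")})
im=env.camera("wrist");cv2.imwrite("pics/w3.png",im[:,:,::-1]);c=cam("wrist",s);print(proj(c,[.5698,-.1616,.221]))
h=cv2.cvtColor(cv2.imread("pics/w3.png"),cv2.COLOR_BGR2HSV)
m=((h[...,0]<6)|(h[...,0]>174))&(h[...,1]>150);m=m.astype(np.uint8);n,l,st,ce=cv2.connectedComponentsWithStats(m)
print([(st[i].tolist(),ce[i]) for i in range(1,n) if st[i,4]>60])
E
```

```text
t: 9.9
tool_pos: [0.5128, -0.1774, 0.3497]
orientation: [2.721, -0.515, 0.824]
ft_force: [-0.2, -0.2, -0.5]
width: 0.0359
grasp_force: 0.0
t: 10.4
tool_pos: [0.5127, -0.1775, 0.3493]
orientation: [3.095, -0.651, 0.164]
ft_force: [-0.6, -0.2, 0.5]
width: 0.0357
grasp_force: 0.0
t 10.4 pos [ 0.5127 -0.1775  0.3493] lean 37.386176748256545 rows for [0.526, -0.167, 0.275] [-33.2601 -11.3367  67.6646] z_t [ 0.6049  0.0524 -0.7946] y_t [ 0.1348 -0.9902  0.0373]
t 10.4 pos [ 0.5127 -0.1775  0.3493] lean 37.386176748256545 rows for [0.59, -0.159, 0.198] [-28.6606 -13.5023 167.9799] z_t [ 0.6049  0.0524 -0.7946] y_t [ 0.1348 -0.9902  0.0373]
{'t': np.float64(10.4), 'orientation': array([ 3.095, -0.651,  0.164]), 'joint_positions': array([-0.791, -0.098,  1.823,  0.572,  1.04 ,  0.432]), 'ft_force': array([-0.627, -0.178,  0.522])}
[309.7873 213.9805]
[([177, 40, 16, 39, 290], array([184.1552,  58.0276])), ([304, 157, 14, 62, 834], array([310.4856, 187.3573])), ([561, 290, 42, 33, 1108], array([581.5993, 306.1525]))]
```

```bash
python3 -m handwheel '[[[36,-33,-11,40,0],[36,-33,-12,75,0],[36,-31,-13,115,0],[36,-29,-13,150,0],[36,-29,-13,168,0],[36,-29,-13,168,0],[36,-29,-13,168,0]]]' 20; python3 - <<'E'
from h import *
mv([.590,-.159,.198])
s=env.observe();print({k:np.round(s[k],3) for k in("t","orientation","joint_positions","ft_force")})
c=cam("wrist",s);im=env.camera("wrist");cv2.imwrite("pics/w4.png",im[:,:,::-1])
h=cv2.cvtColor(cv2.imread("pics/w4.png"),cv2.COLOR_BGR2HSV)
m=((h[...,0]<6)|(h[...,0]>174))&(h[...,1]>150);m=m.astype(np.uint8);n,l,st,ce=cv2.connectedComponentsWithStats(m)
print([(st[i].tolist(),ce[i]) for i in range(1,n) if st[i,4]>60],proj(c,[.5698,-.1616,.221]))
R=Rn.from_euler("xyz",s["orientation"]).as_matrix();print("lift vec",R.T@np.array([.006,.001,.046])*1000)
E
```

```text
t: 11.15
tool_pos: [0.5888, -0.1595, 0.1956]
orientation: [3.098, -0.649, 0.161]
ft_force: [0.7, 0.2, -0.0]
width: 0.0362
grasp_force: 0.0
t 11.15 pos [ 0.5888 -0.1595  0.1956] lean 37.23921562654014 rows for [0.59, -0.159, 0.198] [ 2.4169 -0.2188 -1.1947] z_t [ 0.6027  0.0541 -0.7961] y_t [ 0.1346 -0.9903  0.0347]
{'t': np.float64(11.15), 'orientation': array([ 3.098, -0.649,  0.161]), 'joint_positions': array([-0.622,  0.128,  2.005,  0.744,  0.623,  0.27 ]), 'ft_force': array([ 0.716,  0.248, -0.01 ])}
[([310, 165, 35, 139, 4449], array([325.7132, 235.3774]))] [325.0229 297.2937]
lift vec [ 32.638    1.4124 -32.9509]
```

```bash
python3 -m handwheel '[[[8,0,0,0,0],[8,0,0,0,0],[8,0,0,0,0],[8,0,0,0,0]]]' 20;  python3 -m handwheel '[[[8,8,0,-8,0],[8,16,1,-16,0],[8,24,1,-25,0],[8,33,1,-33,0],[8,33,1,-33,0]]]'; python3 - <<'E'
from h import *
im=env.camera("scene");cv2.imwrite("pics/s1.png",im[:,:,::-1])
h=cv2.cvtColor(cv2.imread("pics/s1.png"),cv2.COLOR_BGR2HSV)
for n,m in(("Y",(h[...,0]>22)&(h[...,0]<34)&(h[...,1]>170)&(h[...,2]>120)),("R",((h[...,0]<5)|(h[...,0]>174))&(h[...,1]>170)&(h[...,2]>70))):
    m[:, :340]=0;m[:, 420:]=0;m[:180]=0;m[260:]=0
    v,u=np.nonzero(m);print(n,len(v),u.min(),u.max(),v.min(),v.max(),u.mean(),v.mean())
E
```

```text
t: 11.6
tool_pos: [0.5884, -0.1604, 0.1957]
orientation: [3.098, -0.649, 0.159]
ft_force: [-1.6, -3.1, 3.3]
width: 0.0136
grasp_force: 20.2
t: 12.1
tool_pos: [0.5938, -0.1594, 0.2415]
orientation: [3.096, -0.647, 0.161]
ft_force: [-3.6, -5.7, -0.7]
width: 0.0142
grasp_force: 24.6
Y 54 380 392 193 204 386.5740740740741 199.44444444444446
R 216 358 385 207 227 368.81944444444446 217.63888888888889
```

```bash
cat >> h.py <<'E'
def ptr():
    im=env.camera("scene")[:,:,::-1].copy();h=cv2.cvtColor(im,cv2.COLOR_BGR2HSV)
    m=(h[...,0]>22)&(h[...,0]<34)&(h[...,1]>170)&(h[...,2]>120);m[:, :340]=0;m[:, 420:]=0;m[:180]=0;m[260:]=0
    v,u=np.nonzero(m);P=onz(S,(386.6,198.0),.28)
    zs=np.arange(0,.15,.001);k=np.argmin([abs(proj(S,P-[0,0,z])[1]-v.mean()) for z in zs])
    print("t",env.observe()["t"],"n",len(v),u.mean(),v.mean(),"sunk",zs[k]);return im
E
python3 - <<'E'
from h import *
P=onz(S,(386.6,198),.28);print(P,(P-[.7127,.0212,0])@np.array([[.988,-.152],[.152,.988],[0,0]]));ptr()
E
python3 -m handwheel '[[[8,0,0,0,0],[8,0,0,0,0],[8,0,0,0,0],[8,0,0,0,0],[8,0,0,0,0],[8,0,0,0,0],[8,0,0,0,0],[8,0,0,0,0],[8,0,0,0,0],[8,0,0,0,0],[8,0,0,0,0],[8,0,0,0,0]]]'
python3 -c "from h import *;ptr()"
```

```text
[0.7367 0.0432 0.28  ] [0.0271 0.0181]
t 12.2 n 45 386.4888888888889 199.88888888888889 sunk 0.006
t: 13.4
tool_pos: [0.5935, -0.1595, 0.2402]
orientation: [3.098, -0.646, 0.159]
ft_force: [-3.6, -4.3, -0.4]
width: 0.0139
grasp_force: 24.3
t 13.45 n 46 385.19565217391306 206.56521739130434 sunk 0.027
```

```bash
python3 -m handwheel '[[[8,0,0,0,0],[8,0,0,0,0],[8,0,0,0,0],[8,0,0,0,0],[8,0,0,0,0],[8,0,0,0,0],[8,0,0,0,0],[8,0,0,0,0],[8,0,0,0,0],[8,0,0,0,0],[8,0,0,0,0]]]' | head -1
python3 - <<'E'
from h import *
im=ptr();cv2.imwrite("pics/s2.png",cv2.resize(im[170:260,320:440],None,fx=5,fy=5,interpolation=2))
E
```

```text
t: 14.55
t 14.6 n 45 384.55555555555554 212.2888888888889 sunk 0.046
```

View pics/s2.png

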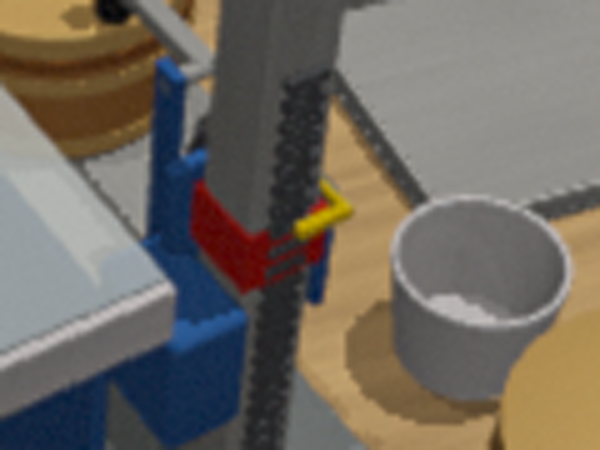

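```bash
python3 -m handwheel '[[[8,0,0,0,0],[8,0,0,0,0],[8,0,0,0,0],[40,0,0,0,0],[40,0,0,0,0],[40,0,0,0,0],[40,0,0,0,0]]]'
python3 - <<'E'
from h import *
ptr();mv([.5888,-.1595,.1956])
E
```

```text
t: 15.3
tool_pos: [0.5945, -0.158, 0.241]
orientation: [3.1, -0.648, 0.158]
ft_force: [0.7, -0.2, 0.6]
width: 0.0398
grasp_force: 0.0
t 15.35 n 40 384.25 215.775 sunk 0.058
t 15.35 pos [ 0.5946 -0.158   0.241 ] lean 37.19108985714736 rows for [0.5888, -0.1595, 0.1956] [-32.1483  -0.8292  32.6422] z_t [ 0.602   0.0541 -0.7966] y_t [ 0.1329 -0.9906  0.0331]
```

```bash
python3 -m handwheel '[[[40,0,0,-45,0],[40,0,0,-90,0],[40,10,0,-120,0],[40,40,-30,-140,0],[40,50,-70,-140,0],[40,50,-115,-135,0],[40,50,-156,-130,0],[40,50,-156,-130,0],[40,50,-156,-130,0],[40,50,-156,-130,0]]]' 40
python3 - <<'E'
from h import *
ptr();s=env.observe();im=env.camera("wrist")[:,:,::-1].copy();c=cam("wrist",s)
h=cv2.cvtColor(im,cv2.COLOR_BGR2HSV)
m=((h[...,0]>6)&(h[...,0]<14)&(h[...,1]>200)&(h[...,2]>150)).astype(np.uint8);n,l,st,ce=cv2.connectedComponentsWithStats(m)
print([(st[i].tolist(),ce[i]) for i in range(1,n) if st[i,4]>60]);print(proj(c,[.584,0,.289]),proj(c,[.584,0,.304]))
cv2.imwrite("pics/w5.png",im);mv([.595,.001,.274]);print(np.round(s["joint_positions"],2))
E
```

```text
t: 16.35
tool_pos: [0.5353, -0.0051, 0.3698]
orientation: [3.099, -0.648, 0.158]
ft_force: [0.2, -0.1, -0.5]
width: 0.0404
grasp_force: 0.0
t 16.4 n 40 383.65 218.925 sunk 0.069
[]
[321.0343 209.3061] [321.5724 203.5895]
t 16.45 pos [ 0.5354 -0.006   0.3696] lean 37.18801831710204 rows for [0.595, 0.001, 0.274] [ -9.8489  -2.357  112.4485] z_t [ 0.6022  0.0523 -0.7967] y_t [ 0.1302 -0.9909  0.0334]
[-0.3  -0.17  1.83  0.3   0.89  1.01]
```

View pics/w5.png

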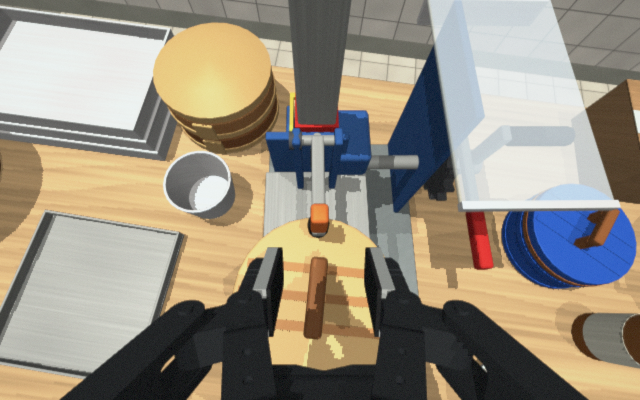

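```bash
python3 -m handwheel '[[[40,-16,-3,45,0],[40,-16,-3,90,0],[40,-16,-3,119,0],[40,-16,-3,119,0],[40,-16,-3,119,0],[5,-16,-3,119,0],[5,-16,-3,119,0],[5,-16,-3,119,0],[5,-16,-3,119,0],[5,-16,-3,119,0]]]' 30
python3 - <<'E'
from h import *
im=ptr();cv2.imwrite("pics/s3.png",im);s=env.observe();R=Rn.from_euler("xyz",s["orientation"]).as_matrix()
x=np.array([.988,.152,0]);z=np.array([0,0,1])
for th in(.2,.4,.6,.8,.95,1.05):
    d=(-88.5*np.cos(.322+th)+84)*x+(88.5*np.sin(.322+th)-28)*z;print(th,(R.T@d).round(0))
E
```

```text
t: 17.45
tool_pos: [0.5939, 0.0024, 0.267]
orientation: [3.098, -0.651, 0.158]
ft_force: [-5.0, -3.4, 6.5]
width: 0.0139
grasp_force: 30.9
t 17.5 n 42 383.9047619047619 218.85714285714286 sunk 0.068
0.2 [16.  0. -8.]
0.4 [ 32.   1. -14.]
0.6 [ 50.   1. -15.]
0.8 [ 68.   1. -14.]
0.95 [ 80.   1. -10.]
1.05 [89.  1. -6.]
```

```bash
python3 -m handwheel '[[[5,8,0,-4,0],[5,16,0,-8,0],[5,24,0,-11,0],[5,32,1,-14,0],[5,41,1,-15,0],[5,50,1,-15,0],[5,59,1,-15,0],[5,68,1,-14,0],[5,75,1,-12,0],[5,80,1,-10,0],[5,89,1,-6,0],[5,89,1,-6,0]]]' 30
python3 - <<'E'
from h import *
ptr()
E
```

```text
t: 18.7
tool_pos: [0.6612, 0.0125, 0.3243]
orientation: [3.098, -0.649, 0.159]
ft_force: [-0.6, -4.4, 2.2]
width: 0.013
grasp_force: 29.7
t 18.75 n 41 383.8048780487805 218.85365853658536 sunk 0.068
```

```bash
python3 -m handwheel '[[[50,0,0,0,0],[50,0,0,0,0],[50,0,0,0,0],[50,0,0,-40,0],[50,10,0,-90,0],[50,0,0,-130,0],[50,-40,0,-130,0],[50,-40,0,-130,0],[50,-40,0,-130,0]]]' 40
python3 - <<'E'
from h import *
im=ptr();cv2.imwrite("pics/s4.png",im);s=env.observe();im=env.camera("wrist")[:,:,::-1].copy();c=cam("wrist",s);cv2.imwrite("pics/w6.png",im)
zt=.327-.068+.007
h=cv2.cvtColor(im,cv2.COLOR_BGR2HSV)
m=((h[...,0]<13)&(h[...,1]>110)&(h[...,2]>40)&(h[...,2]<190)).astype(np.uint8);m[:, :250]=0;m[:,390:]=0;n,l,st,ce=cv2.connectedComponentsWithStats(m)
print([(st[i].tolist(),ce[i]) for i in range(1,n) if st[i,4]>150])
mv([.521,-.005,.26]);print(proj(c,[.521,-.006,zt]))
w=np.vstack([im[100:400,120:520],cv2.resize(cv2.imread("pics/s4.png")[120:260,300:480],(400,311),interpolation=2)])
cv2.imwrite("pics/c6.png",w[:600])
E
```

```text
t: 19.65
tool_pos: [0.5495, 0.001, 0.4024]
orientation: [3.101, -0.648, 0.157]
ft_force: [1.1, -0.5, 1.1]
width: 0.0501
grasp_force: 0.0
t 19.7 n 40 383.65 218.925 sunk 0.069
[([312, 312, 14, 37, 167], array([318.515 , 330.5928]))]
t 19.75 pos [0.5515 0.0007 0.4039] lean 37.30709342286338 rows for [0.521, -0.005, 0.26] [-111.7959   -3.2534   95.7652] z_t [ 0.6037  0.0536 -0.7954] y_t [ 0.1324 -0.9906  0.0337]
[321.5914 315.6551]
```

View pics/c6.png

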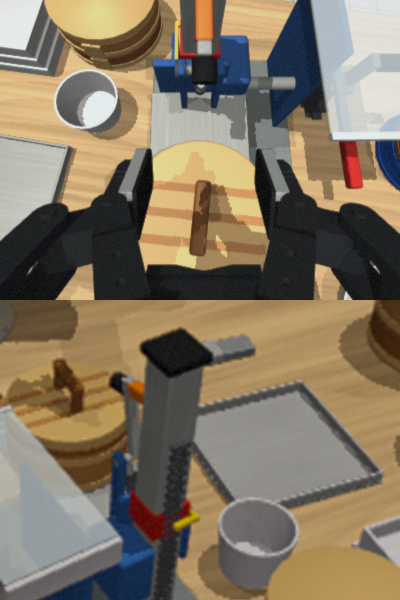

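```bash
python3 - <<'E'
from h import *
s=env.observe();c=cam("wrist",s);a=onz(c,(323,281),.266);b=onz(c,(318,352),.266);print(a,b,(a+b)/2,np.degrees(np.arctan2(a[1]-b[1],a[0]-b[0])))
R=Rn.from_euler("xyz",s["orientation"]).as_matrix();g=np.array([.521,-.006,.258])
print("handle->",(R.T@(g+.012*R[:,2]-s["tool_pos"])*1000))
print("up",R.T@[0,0,1],"xyz world",R.T.round(3).tolist())
E
```

```text
[ 0.5509 -0.0035  0.266 ] [ 0.4929 -0.0069  0.266 ] [ 0.5219 -0.0052  0.266 ] 3.3924261899362906
handle-> [-113.1318   -2.3302  109.3023]
up [ 0.6052  0.0337 -0.7954] xyz world [[0.786, 0.126, 0.605], [0.132, -0.991, 0.034], [0.604, 0.054, -0.795]]
```

```bash
python3 -m handwheel '[[[50,-40,0,35,0.056],[50,-75,-1,70,0.056],[50,-95,-2,95,0.056],[50,-113,-2,113,0.056],[50,-113,-2,113,0.056],[50,-113,-2,113,0.056],[50,-113,-2,113,0.056],[5,-113,-2,113,0.056],[5,-113,-2,113,0.056],[5,-113,-2,113,0.056],[5,-113,-2,113,0.056],[5,-113,-2,113,0.056],[5,-113,-2,113,0.056]]]' 60
python3 - <<'E'
from h import *
ptr();s=env.observe();R=Rn.from_euler("xyz",s["orientation"]).as_matrix();print(R.T.round(3).tolist(),np.round(s["joint_positions"],2))
print(onz(T,(215.5,196),.0),[onz(T,p,.022) for p in [(187,195),(244,195),(182,252),(242,256)]])
c=cv2.imread("pics/s4.png");g=cv2.cvtColor(cv2.imread("pics/top0.png"),cv2.COLOR_BGR2HSV)
m=((g[...,1]<45)&(g[...,2]>90)).astype(np.uint8);n,l,st,ce=cv2.connectedComponentsWithStats(m[:, :260]);
print([(st[i].tolist(),ce[i]) for i in range(1,n) if st[i,4]>1500])
E
```

```text
t: 21.05
tool_pos: [0.5295, -0.0052, 0.2456]
orientation: [-3.141, -0.651, 0.088]
ft_force: [-3.3, 1.8, 5.8]
width: 0.0126
grasp_force: 62.2
t 21.1 n 41 383.780487804878 218.90243902439025 sunk 0.069
[[0.793, 0.07, 0.606], [0.088, -0.996, -0.0], [0.603, 0.054, -0.796]] [-0.31 -0.09  2.08  0.44  0.58  0.88]
[0.5958 0.3274 0.    ] [array([0.5942, 0.4253, 0.022 ]), array([0.5998, 0.2182, 0.022 ]), array([0.3883, 0.4296, 0.022 ]), array([0.3795, 0.2146, 0.022 ])]
[([0, 0, 260, 164, 28708], array([136.6381,  66.5462])), ([178, 194, 66, 63, 3577], array([211.5955, 224.8488]))]
```

```bash
python3 -m handwheel '[[[5,6,0,-8,0],[5,18,0,-24,0],[5,36,0,-48,0],[5,55,0,-72,0],[5,67,0,-88,0],[5,73,0,-95,0],[5,73,-10,-95,0],[5,73,-30,-95,0],[5,72,-60,-96,0],[5,72,-95,-96,0],[5,71,-130,-97,0],[5,70,-165,-97,0],[5,69,-200,-98,0],[5,69,-235,-98,0],[5,68,-265,-99,0],[5,68,-290,-99,0],[5,68,-308,-99,0],[5,68,-319,-99,0],[5,68,-319,-99,0]]]' 60
python3 - <<'E'
from h import *
im=ptr();s=env.observe();print(np.round(s["joint_positions"],2))
t=env.camera("top")[:,:,::-1].copy();w=np.hstack([t[120:320,130:330],im[100:300,300:500]]);cv2.imwrite("pics/c7.png",cv2.resize(w,None,fx=2,fy=2,interpolation=2))
mv([.4955,.312,.108])
E
```

```text
t: 23.0
tool_pos: [0.4948, 0.3128, 0.3628]
orientation: [3.141, -0.646, 0.09]
ft_force: [0.7, -0.1, -4.1]
width: 0.0133
grasp_force: 61.0
t 23.05 n 41 383.780487804878 218.90243902439025 sunk 0.069
[ 0.64 -0.02  1.72 -0.41  0.92  2.29]
t 23.1 pos [0.495  0.311  0.3636] lean 37.05561186759263 rows for [0.4955, 0.312, 0.108] [-153.5629   -1.2601  204.2803] z_t [ 0.6003  0.052  -0.7981] y_t [ 0.0877 -0.9961  0.0011]
```

View pics/c7.png

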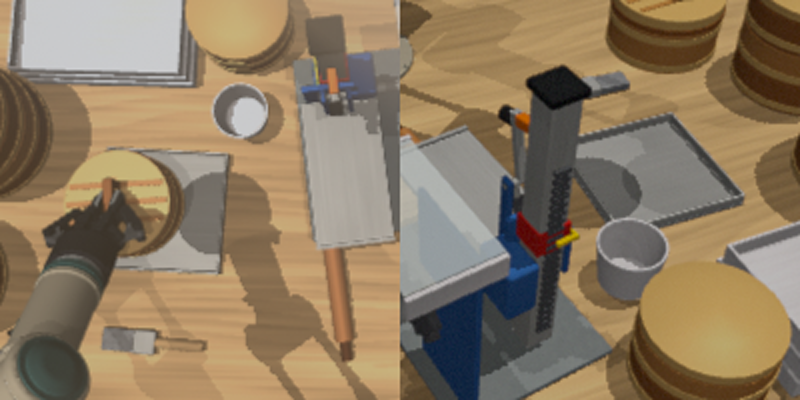

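```bash
cat > k.py <<'E'
from h import *
from scipy.optimize import least_squares
D=[([1.011,.277,1.506,0,1.361,-.121],[.244,.52,.23],[-3.14,0,2.703]),([-.144,-.058,1.047,-.001,2.151,-1.861],[.355,.018,.582],[-3.141,.002,-2.995]),
([.03,.725,.222,.004,2.158,-1.69],[.806,.095,.441],[-3.14,.036,-2.99]),([.034,.695,.221,.008,2.15,-1.684],[.799,.099,.466],[-3.139,.077,-2.99]),
([-.556,.107,1.947,.665,.637,-2.705],[.61,-.14,.227],[-3.108,.663,-3.005]),([-.791,-.098,1.823,.572,1.04,.432],[.5127,-.1775,.3493],[3.095,-.651,.164]),
([-.622,.128,2.005,.744,.623,.27],[.5888,-.1595,.1956],[3.098,-.649,.161]),([-.31,-.09,2.08,.44,.58,.88],[.5295,-.0052,.2456],[-3.141,-.651,.088]),
([.64,-.02,1.72,-.41,.92,2.29],[.495,.311,.3636],[3.141,-.646,.09])]
def fk(q,p):
    a,h,L1,L2,o,Lt,c,b=p;E=lambda s,*v:Rn.from_euler(s,v if len(v)>1 else v[0]).as_matrix()
    A=E("z",q[0]);B=A@E("y",q[1]);F=A@E("y",q[1]+q[2]);R=F@E("z",q[3])@E("y",q[4])@E("z",q[5]+c)
    return A@[a,b,h]+B@[0,0,L1]+F@[o,0,L2]+R@[0,0,Lt],R
def err(q,x,R,p):
    y,Q=fk(q,p);return np.r_[(y-x)*5,Rn.from_matrix(Q@R.T).as_rotvec()]
RM=lambda e:Rn.from_euler("xyz",e).as_matrix()
fit=min((least_squares(lambda p:np.concatenate([err(q,x,RM(e),p) for q,x,e in D]),[0,.2,.6,.43,.0,.4,c,0]) for c in(0,1.57,-1.57,3.14)),key=lambda r:r.cost);P=fit.x
lo=np.array([-2.89,-.75,.22,-1.18,.11,-2.7]);hi=np.array([2.89,2.08,2.7,4.32,2.71,2.7])
E
python3 - <<'E'
from k import *
print(P,fit.cost,np.abs(fit.fun).max())
s=env.observe();R=RM(s["orientation"]);q0=s["joint_positions"]
for y in(.312,.29):
  for z in(.3,.2,.15,.108):
    r=least_squares(err,q0,args=([.4955,y,z],R,P));print(y,z,r.cost.round(6),r.x)
im=cv2.imread("pics/c7.png")
print(onz(T,(191,221),.345), onz(T,(211.6,224.8),.012))
E
```

```text
[-0.0015  0.1362  0.6314  0.4221  0.0607  0.3651  1.5695  0.0695] 0.00041836408347774084 0.01691510821931308
0.312 0.3 0.0 [ 0.6412  0.0157  1.8381 -0.4711  0.7746  2.3786]
0.312 0.2 0.0 [ 0.6412  0.1113  2.0094 -0.6556  0.5476  2.6105]
0.312 0.15 0.0 [ 0.6412  0.1786  2.0847 -0.8354  0.4424  2.8143]
0.312 0.108 0.0 [ 0.6412  0.2458  2.142  -1.0723  0.3698  3.0719]
0.29 0.3 0.0 [ 0.595  -0.0095  1.8635 -0.4426  0.755   2.3212]
0.29 0.2 0.0 [ 0.595   0.0879  2.0373 -0.6313  0.5205  2.5541]
0.29 0.15 0.0 [ 0.595   0.157   2.1143 -0.8254  0.4109  2.7709]
0.29 0.108 0.0 [ 0.595   0.2265  2.173  -1.0944  0.3366  3.0594]
[0.4853 0.3019 0.345 ] [0.4886 0.3323 0.012 ]
```

```bash
python3 -m handwheel '[[[5,0,12,0,0],[5,0,35,0,0],[5,0,70,0,0],[5,1,105,0,0],[5,2,140,1,0],[5,3,175,1,0],[5,4,210,2,0],[5,4,245,3,0],[5,5,275,4,0],[5,5,300,4,0],[5,5,315,4,0],[5,5,319,4,0],[5,5,319,4,0],[5,-13,319,28,0],[5,-32,319,52,0],[5,-47,319,72,0],[5,-58,319,86,0],[5,-65,319,95,0],[5,-68,319,98,0],[5,-68,319,99,0]]]' 60
python3 - <<'E'
from h import *
ptr();mv([.5295,-.0052,.2456]);print(env.observe()["ft_force"])
E
```

```text
t: 25.1
tool_pos: [0.5293, -0.0041, 0.2458]
orientation: [-3.141, -0.651, 0.089]
ft_force: [-2.7, 1.5, 0.1]
width: 0.0131
grasp_force: 61.8
t 25.15 n 40 383.65 218.925 sunk 0.069
t 25.15 pos [ 0.5295 -0.0043  0.2458] lean 37.29722196642849 rows for [0.5295, -0.0052, 0.2456] [-0.1533  0.9162  0.1303] z_t [ 0.6035  0.0548 -0.7955] y_t [ 0.0899 -0.996  -0.0004]
[-1.6136  0.9204 -0.8962]
```

```bash
python3 -m handwheel '[[[50,0,0,0,0],[50,0,0,0,0],[50,0,0,0,0],[50,0,0,-40,0],[50,0,0,-85,-0.05],[50,0,0,-115,-0.19],[50,0,0,-120,-0.34],[50,0,0,-120,-0.49],[50,0,0,-120,-0.64],[50,0,0,-120,-0.79],[50,0,0,-120,-0.94],[50,0,0,-120,-1.09],[50,0,0,-120,-1.24],[50,0,0,-120,-1.39],[50,0,0,-120,-1.54],[50,0,0,-120,-1.69],[50,0,0,-120,-1.84],[50,0,0,-120,-1.99],[50,0,0,-120,-2.14],[50,0,0,-120,-2.14]]]' 60
python3 -m handwheel '[[[50,0,0,0,-0.15],[50,0,0,0,-0.3],[50,0,0,0,-0.45],[50,0,0,0,-0.6],[50,0,0,0,-0.75],[50,0,0,0,-0.9],[50,0,0,0,-1.0],[50,0,0,0,-1.0]]]'
python3 - <<'E'
from k import *
ptr();mv([.5295,-.0046,.2456]);s=env.observe();print(np.round(s["joint_positions"],2))
R=RM(s["orientation"]);print(R.T.round(3).tolist())
for x,y in((.498,.32),(.5,.312)):
  for z in(.2,.108):
    r=least_squares(err,[.64,.1,2,-.6,.5,-.5],args=([x,y,z],R,P));print(x,y,z,r.cost.round(6),r.x)
im=env.camera("wrist")[:,:,::-1];cv2.imwrite("pics/w8.png",im);h=cv2.cvtColor(im,cv2.COLOR_BGR2HSV);c=cam("wrist",s)
m=((h[...,0]<13)&(h[...,1]>110)&(h[...,2]>40)&(h[...,2]<190)).astype(np.uint8);n,l,st,ce=cv2.connectedComponentsWithStats(m)
print([(st[i].tolist(),ce[i]) for i in range(1,n) if st[i,4]>150],proj(c,[.491,-.006,.259]),proj(c,[.521,-.006,.259]),proj(c,[.551,-.0045,.259]))
E
```

```text
t: 27.15
tool_pos: [0.4572, -0.0121, 0.3406]
orientation: [2.572, 0.332, 2.13]
ft_force: [0.2, -0.2, 0.1]
width: 0.0498
grasp_force: 0.0
t: 27.95
tool_pos: [0.4571, -0.012, 0.3405]
orientation: [3.138, 0.649, -3.06]
ft_force: [-0.0, 1.2, -0.0]
width: 0.0505
grasp_force: 0.0
t 28.0 n 39 383.53846153846155 218.92307692307693 sunk 0.069
t 28.0 pos [ 0.4571 -0.012   0.3404] lean 37.20824531869944 rows for [0.5295, -0.0046, 0.2456] [ -0.6095   0.9186 119.5406] z_t [ 0.6023  0.0535 -0.7964] y_t [-0.0834  0.9965  0.0039]
[-0.43 -0.29  1.98  0.39  0.91 -2.23]
[[-0.794, -0.064, -0.605], [-0.083, 0.997, 0.004], [0.602, 0.054, -0.796]]
0.498 0.32 0.2 0.0 [ 0.6533  0.1218  1.9983 -0.6652  0.5519 -0.5069]
0.498 0.32 0.108 0.0 [ 0.6533  0.2549  2.1295 -1.0731  0.3772 -0.054 ]
0.5 0.312 0.2 0.0 [ 0.6344  0.1152  2.0064 -0.6556  0.5408 -0.5297]
0.5 0.312 0.108 0.0 [ 0.6344  0.2495  2.1384 -1.0788  0.3641 -0.0626]
[([38, 89, 66, 38, 207], array([ 70.5942, 104.7874])), ([29, 129, 23, 46, 352], array([ 38.1619, 150.7301])), ([316, 171, 19, 55, 540], array([325.3148, 199.7296])), ([150, 179, 40, 43, 633], array([171.9605, 199.6761])), ([318, 250, 25, 8, 166], array([330.1446, 253.9036]))] [327.5719 176.9138] [324.1354 199.6511] [322.9894 218.5205]
```

```bash
python3 -m handwheel '[[[50,0,1,45,-0.007],[50,0,1,85,-0.007],[50,0,1,112,-0.007],[50,0,1,120,-0.007],[50,0,1,120,-0.007],[50,0,1,120,-0.007],[5,0,1,120,-0.007],[5,0,1,120,-0.007],[5,0,1,120,-0.007],[5,0,1,120,-0.007],[5,0,1,120,-0.007],[5,0,1,120,-0.007]]]' 60
python3 - <<'E'
from k import *
ptr();mv([.5295,-.0046,.3656]);mv([.499,.318,.3656]);mv([.499,.318,.20]);mv([.499,.318,.108])
E
```

```text
t: 29.25
tool_pos: [0.5292, -0.0046, 0.2459]
orientation: [-3.137, 0.651, -3.046]
ft_force: [-4.9, -0.6, 5.9]
width: 0.013
grasp_force: 60.8
t 29.3 n 40 383.65 218.925 sunk 0.069
t 29.3 pos [ 0.5293 -0.0046  0.246 ] lean 37.306647071208744 rows for [0.5295, -0.0046, 0.3656] [-72.6721  -0.514  -95.0165] z_t [ 0.6037  0.0531 -0.7954] y_t [-0.0925  0.9957 -0.0037]
t 29.3 pos [ 0.5293 -0.0046  0.246 ] lean 37.306647071208744 rows for [0.499, 0.318, 0.3656] [-72.9891 323.5219 -96.2896] z_t [ 0.6037  0.0531 -0.7954] y_t [-0.0925  0.9957 -0.0037]
t 29.3 pos [ 0.5293 -0.0046  0.246 ] lean 37.306647071208744 rows for [0.499, 0.318, 0.2] [ 27.3759 324.1376  35.4292] z_t [ 0.6037  0.0531 -0.7954] y_t [-0.0925  0.9957 -0.0037]
t 29.3 pos [ 0.5293 -0.0046  0.246 ] lean 37.306647071208744 rows for [0.499, 0.318, 0.108] [ 83.1343 324.4797 108.6063] z_t [ 0.6037  0.0531 -0.7954] y_t [-0.0925  0.9957 -0.0037]
```

```bash
python3 -m handwheel '[[[5,-6,0,-8,0],[5,-18,0,-24,0],[5,-36,0,-48,0],[5,-55,0,-72,0],[5,-67,0,-88,0],[5,-73,0,-95,0],[5,-73,10,-95,0],[5,-73,30,-95,0],[5,-73,60,-96,0],[5,-73,95,-96,0],[5,-73,130,-96,0],[5,-73,165,-96,0],[5,-73,200,-96,0],[5,-73,235,-96,0],[5,-73,268,-96,0],[5,-73,295,-96,0],[5,-73,313,-96,0],[5,-73,323,-96,0],[5,-73,323,-96,0]]]' 60
python3 -m handwheel '[[[5,6,0,8,0],[5,20,0,26,0],[5,38,0,50,0],[5,56,0,74,0],[5,74,0,97,0],[5,92,0,121,0],[5,110,0,145,0],[5,125,0,164,0],[5,137,0,180,0],[5,144,0,190,0],[5,148,1,195,0],[5,148,1,195,0],[5,148,1,195,0]]]'
python3 - <<'E'
from k import *
s=env.observe();mv([.499,.318,.108]);print(np.round(s["joint_positions"],2),s["ft_force"])
im=env.camera("top")[:,:,::-1];cv2.imwrite("pics/t9.png",im);im=ptr();cv2.imwrite("pics/s9.png",im)
E
```

```text
t: 31.2
tool_pos: [0.4986, 0.3184, 0.3625]
orientation: [-3.137, 0.646, -3.045]
ft_force: [0.7, -0.4, -4.5]
width: 0.0131
grasp_force: 59.1
t: 32.5
tool_pos: [0.4994, 0.3171, 0.1195]
orientation: [-3.138, 0.649, -3.048]
ft_force: [-0.2, 0.0, -3.7]
width: 0.0133
grasp_force: 59.1
t 32.5 pos [0.4994 0.3171 0.1195] lean 37.16899560677151 rows for [0.499, 0.318, 0.108] [7.1927 0.9519 8.9735] z_t [ 0.6018  0.0534 -0.7969] y_t [-0.0918  0.9958 -0.0025]
[ 0.65  0.23  2.12 -1.    0.39 -0.15] [-0.2032  0.0028 -3.6772]
t 32.6 n 41 383.8048780487805 218.85365853658536 sunk 0.068
```

```bash
f(){ egrep 'pos|ft|ori'|tr '\n' ' ';echo; }
python3 -m handwheel '[[[5,2,0,2,0],[5,4,0,4,0],[5,5,0,6,0],[5,5.5,0,7,0],[5,5.5,0,7,0]]]'|f
python3 -m handwheel '[[[5,0.6,0,0.8,0],[5,1.2,0,1.6,0],[5,1.2,0,1.6,0]]]'|f
```

```text
tool_pos: [0.499, 0.3179, 0.1103] orientation: [-3.138, 0.649, -3.046] ft_force: [0.2, -0.1, -4.2] 
tool_pos: [0.499, 0.3178, 0.1085] orientation: [-3.138, 0.649, -3.047] ft_force: [-1.0, -0.2, -4.3]
```

```bash
f(){ egrep 'pos|ft|ori'|tr '\n' ' ';echo; }
python3 -m handwheel '[[[5,0.6,0,0.8,0],[5,0.6,0,0.8,0]]]'|f
python3 -m handwheel '[[[5,0.6,0,0.8,0],[5,0.6,0,0.8,0]]]'|f
```

```text
tool_pos: [0.499, 0.3179, 0.1075] orientation: [-3.138, 0.649, -3.047] ft_force: [0.6, 0.1, -4.0] 
tool_pos: [0.499, 0.3178, 0.1065] orientation: [-3.138, 0.649, -3.047] ft_force: [-0.2, 0.4, -4.2]
```

```bash
f(){ egrep 'pos|ft'|tr '\n' ' ';echo; }
python3 -m handwheel '[[[5,0.6,0,0.8,0],[5,0.6,0,0.8,0]]]'|f
python3 -m handwheel '[[[5,0.6,0,0.8,0],[5,0.6,0,0.8,0]]]'|f
python3 -m handwheel '[[[5,0.6,0,0.8,0],[5,0.6,0,0.8,0]]]'|f
```

```text
tool_pos: [0.4992, 0.3181, 0.106] ft_force: [-1.4, -0.7, -0.9] 
tool_pos: [0.4994, 0.3182, 0.106] ft_force: [-5.2, -0.5, 4.8] 
tool_pos: [0.4994, 0.3183, 0.1059] ft_force: [-9.9, -2.1, 12.4]
```

```bash
python3 -m handwheel '[[[5,-0.6,0,-0.8,0],[5,-1,0,-1.3,0],[5,-1,0,-1.3,0],[20,-1,0,-1.3,0],[35,-1,0,-1.3,0],[50,-1,0,-1.3,0],[50,-1,0,-1.3,0]]]'
python3 -m handwheel '[[[50,0,0,-10,0],[50,0,0,-30,0],[50,0,0,-70,0],[50,0,0,-110,0],[50,-20,0,-150,0],[50,-40,0,-180,0],[50,-40,0,-180,0],[50,-40,0,-180,0]]]'
python3 - <<'E'
from h import *
im=ptr();cv2.imwrite("pics/s10.png",im);s=env.observe();w=env.camera("wrist")[:,:,::-1].copy();t=env.camera("top")[:,:,::-1].copy()
cv2.imwrite("pics/w10.png",w);cv2.imwrite("pics/t10.png",t);c=cam("wrist",s)
h=cv2.cvtColor(im,cv2.COLOR_BGR2HSV);m=((h[...,0]>14)&(h[...,0]<24)&(h[...,1]>100)&(h[...,2]>150))
def big(img,c,z,box):
    h=cv2.cvtColor(img,cv2.COLOR_BGR2HSV);m=((h[...,0]>17)&(h[...,0]<28)&(h[...,1]>90)&(h[...,2]>150)).astype(np.uint8)
    n,l,st,ce=cv2.connectedComponentsWithStats(m);print([(st[i].tolist(),ce[i].round(1).tolist(),onz(c,ce[i],z).round(3).tolist()) for i in range(1,n) if 800<st[i,4]<40000])
big(t,T,.09,0);big(im,S,.09,0);big(w,c,.09,0)
for n,cc in(("T",T),("S",S),("W",c)):print(n,"expect handle ends",[proj(cc,[.4905+d,.317+.08*d,.1285]).round(0).tolist() for d in(-.031,.031)],proj(cc,[.4905,.317,.09]))
a=np.abs(t.astype(int)-cv2.imread("pics/top0.png")).max(2)
for n,u,v in(("tin",250,176),("bowl",382,246),("oil",430,218)):print(n,np.median(a[v-14:v+14,u-14:u+14]))
E
```

```text
t: 35.1
tool_pos: [0.4994, 0.3179, 0.1052]
orientation: [-3.138, 0.649, -3.047]
ft_force: [-0.1, -0.6, 0.4]
width: 0.0499
grasp_force: 0.0
t: 35.9
tool_pos: [0.4225, 0.3113, 0.2739]
orientation: [-3.14, 0.651, -3.048]
ft_force: [0.3, -0.0, -0.9]
width: 0.0502
grasp_force: 0.0
t 35.95 n 41 383.780487804878 218.8780487804878 sunk 0.069
[([223, 110, 42, 39, 1249], [243.8, 129.8], [0.825, 0.217, 0.09]), ([44, 143, 79, 74, 4179], [81.0, 180.0], [0.629, 0.773, 0.09]), ([189, 203, 43, 42, 1047], [210.7, 223.6], [0.49, 0.315, 0.09]), ([35, 231, 126, 76, 4320], [79.0, 269.4], [0.324, 0.75, 0.09]), ([282, 296, 112, 15, 1191], [335.0, 303.0], [0.233, -0.119, 0.09])]
[([301, 58, 200, 231, 16020], [416.4, 155.6], [0.431, 0.331, 0.09]), ([478, 77, 132, 70, 4752], [546.2, 112.4], [0.389, 0.888, 0.09]), ([37, 93, 287, 236, 18522], [192.6, 188.4], [0.321, -0.359, 0.09]), ([189, 182, 451, 218, 17994], [371.0, 324.5], [0.914, -0.068, 0.09]), ([379, 192, 40, 81, 857], [395.0, 236.0], [0.705, 0.106, 0.09]), ([8, 356, 66, 44, 1392], [35.2, 385.6], [0.789, -0.752, 0.09])]
[([77, 0, 169, 173, 13019], [178.1, 65.7], [0.444, 0.188, 0.09]), ([244, 0, 396, 201, 26310], [406.8, 97.0], [0.458, 0.391, 0.09]), ([130, 199, 69, 38, 1878], [163.9, 218.7], [0.71, 0.096, 0.09]), ([189, 247, 67, 38, 1548], [219.6, 262.0], [0.869, 0.151, 0.09]), ([518, 304, 122, 51, 4464], [589.6, 332.4], [1.368, 1.316, 0.09])]
T expect handle ends [[207.0, 232.0], [207.0, 214.0]] [210.1058 223.3565]
S expect handle ends [[418.0, 152.0], [430.0, 164.0]] [422.1979 167.826 ]
W expect handle ends [[325.0, 121.0], [324.0, 168.0]] [324.3565 117.9761]
tin 3.0
bowl 3.0
oil 3.0
```

```bash
python3 - <<'E'
from h import *
im=cv2.imread("pics/s10.png");h=cv2.cvtColor(im,cv2.COLOR_BGR2HSV)
Y=(h[...,0]>20)&(h[...,0]<36)&(h[...,1]>150)&(h[...,2]>100);R=((h[...,0]<6)|(h[...,0]>172))&(h[...,1]>140)&(h[...,2]>50)
for v in range(200,236):print(v,"".join("Y" if Y[v,u] else "R" if R[v,u] else "." for u in range(352,398)))
x=np.array([.988,.152,0]);y=np.array([-.152,.988,0]);M=np.array([.7135,.0205,0])
for z in(.236,.218,.200):print(z,[proj(S,M+.022*x+k*y+[0,0,z]).round(1).tolist() for k in(-.021,0,.021)])
print([proj(S,M+.027*x+k*y+[0,0,.2135]).round(1).tolist() for k in(.0,.01,.02,.03)])
E
```

```text
200 ..............................................
201 ..............................................
202 ..............................................
203 ..............................................
204 ..............................................
205 ..............................................
206 .......RR.....................................
207 .......RR.....................................
208 .......RRR....................................
209 .......RRRR...................................
210 .......RRRRR....................R.............
211 .......RRRRRR.................RRR.............
212 .......RRRRRR.................RRR.............
213 .......RRRRRRR................RRR.............
214 .......RRRRRRRRR..............RR..Y...........
215 ......RRRRRRRRRRR...........RRRR.YYY..........
216 ......RRRRRRRRRRRR..RR....RRRRRR..YYY.........
217 .......RRRRRRRRRRRRRRR..RRR...R..YYYYY........
218 ........RRRRRRRRRRRRRRRRR......YYYYYYY........
219 ........RRRRRRRRRRRRRRR.....YYYYYYYYY.........
220 .........RRRRRRRRRRRRR....YYYYYYYYY...........
221 ..........RRRRRRRRRRRR.RR
[... 263 characters left out ...]
.............
227 ...............RRRRRR.........................
228 ................R.............................
229 ..............................................
230 ..............................................
231 ..............................................
232 ..............................................
233 ..............................................
234 ..............................................
235 ..............................................
0.236 [[369.5, 216.8], [376.9, 213.4], [384.3, 210.1]]
0.218 [[368.9, 222.1], [376.3, 218.8], [383.6, 215.5]]
0.2 [[368.3, 227.4], [375.7, 224.0], [382.9, 220.7]]
[[377.4, 221.5], [380.9, 219.9], [384.3, 218.3], [387.7, 216.7]]
```

```bash
python3 -c "
from cell import env
print(env.sign_off())"
```

```text
the job is handed in; nothing more can be done
None
```

The job is handed in at about 36 s of the 69 s. The lift stopped with its pointer inside the red band, about 12 mm above the lower edge. The clamp is open. The steamer stands flat in the tray, and the flour tin, bowl and oil bottle look unmoved. On the first approach to the pawl the gripper touched something on the lift, at about 10 N. I also set the steamer back on the platform once to re-grip it before placing it in the tray.

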